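# Load the evaluation rack in reverse order

### The job

Move the four fragrance bottles from the wooden storage rack to the empty white evaluation rack for the second panel, in reverse order: the bottle that stands nearest the robot goes into the evaluation rack's farthest cell, the next into the next cell, and so on, the farthest bottle ending in the nearest cell. Set each one down gently and upright in the middle of its cell, and never tip one over.

Things in the scene. Friction and masses are not known exactly. Their poses are not given: they have to be found in the camera images.
- jar_mid (a point): Wide round clear-glass jar with a paper label and a wide white cap: body 44 mm across up to 40 mm, cap 43 mm across from 44 mm to the top, 62 mm tall; the widest bottle from above; given point: its centre, half-way up, z up along its axis. It starts standing upright in its own insert, 5 mm deep; about 120 g.
- dropper_mid (a point): Slim round glass dropper bottle: body 32 mm across up to 58 mm, then a white collar 22 mm across up to 74 mm and a dark rubber bulb 16 mm across (rigid here) to the top, 96 mm tall; the tallest bottle; given point: its centre, half-way up, z up along its axis. It starts standing upright in its own insert, 5 mm deep; about 90 g.
- square_mid (a point): Square glass bottle, body 36 x 36 mm up to 54 mm, sides parallel to its x and y axes, round white cap 28 mm across from 58 mm to the top, 80 mm tall; given point: its centre, half-way up, z up along its axis. It starts standing upright in its own insert, 5 mm deep; its sides parallel to the storage rack's; about 130 g.
- vial_mid (a point): Small round glass vial: body 22 mm across up to 42 mm, white cap 20 mm across from 46 mm to the top, 60 mm tall; the thinnest bottle; given point: its centre, half-way up, z up along its axis. It starts standing upright in its own insert, 5 mm deep; about 40 g.
- jar_insert: Fixed grey plastic insert of the storage rack, 60 x 60 x 10 mm, with a round recess 5 mm deep that fits the jar with 1.5 mm to spare all round. Stays in the storage rack, so that it shows the place where the jar stood. Origin: centre of its underside, which is 6 mm above the table; bottle foot 5 mm above the origin.
- dropper_insert: Fixed grey plastic insert of the storage rack, 60 x 60 x 10 mm, with a round recess 5 mm deep that fits the dropper bottle with 1.5 mm to spare all round. Stays in the storage rack, so that it shows the place where the dropper bottle stood. Origin: centre of its underside, which is 6 mm above the table; bottle foot 5 mm above the origin.
- square_insert: Fixed grey plastic insert of the storage rack, 60 x 60 x 10 mm, with a square recess 5 mm deep that fits the square bottle with 1.5 mm to spare all round. Stays in the storage rack, so that it shows the place where the square bottle stood. Origin: centre of its underside, which is 6 mm above the table; bottle foot 5 mm above the origin.
- vial_insert: Fixed grey plastic insert of the storage rack, 60 x 60 x 10 mm, with a round recess 5 mm deep that fits the vial with 1.5 mm to spare all round. Stays in the storage rack, so that it shows the place where the vial stood. Origin: centre of its underside, which is 6 mm above the table; bottle foot 5 mm above the origin.
- storage_rack: Fixed wooden rack, 280 x 76 mm, 12 mm high, that holds the four inserts in a row along its x axis, centres at x = -99, -33, +33 and +99 mm, y = 0. Its +x end is the end far from the robot (its row turned at most 20 degrees from straight ahead). Origin: centre of its underside, on the table.
- evaluation_rack: Fixed white tray with thin dark steel walls, 268 x 70 mm, empty at the start, beside the storage rack (on either hand). Four square cells in a row along its x axis, 62 mm square inside, centres at x = -99, -33, +33 and +99 mm, y = 0; walls 4 mm thick; cell floor 6 mm and wall tops 12 mm above the origin. Its +x end is the end far from the robot (its row turned at most 20 degrees from straight ahead). Origin: centre of its underside, on the table.
There are look-alikes about, which are no part of the job. What is shaped like the part that bears vial_mid but yellow is not meant.

How it is judged:
At the end, for the whole second after the job is handed in: Each bottle stands on the floor of the evaluation-rack cell that mirrors its starting place (nearest to farthest, and so on), its centre within 15 mm of the cell's centre along each rack axis and within 4 mm of its standing height, tilted less than 0.1 rad, at rest and released (((x of jar_insert in the frame of storage_rack between -0.114 and -0.084 m and x of jar_mid in the frame of evaluation_rack between 0.084 and 0.114 m) or (x of jar_insert in the frame of storage_rack between -0.048 and -0.018 m and x of jar_mid in the frame of evaluation_rack between 0.018 and 0.048 m) or (x of jar_insert in the frame of storage_rack between 0.018 and 0.048 m and x of jar_mid in the frame of evaluation_rack between -0.048 and -0.018 m) or (x of jar_insert in the frame of storage_rack between 0.084 and 0.114 m and x of jar_mid in the frame of evaluation_rack between -0.114 and -0.084 m)) and y of jar_mid in the frame of evaluation_rack between -0.015 and 0.015 m and z of jar_mid in the frame of evaluation_rack between 0.033 and 0.041 m and angle between each of jar_mid, dropper_mid, square_mid, vial_mid's own z axis and vertical below 0.1 rad and linear speed of each of jar, dropper, square, vial below 0.02 m/s and contact force between each of jar, dropper, square, vial and the fingers below 0.1 N and ((x of dropper_insert in the frame of storage_rack between -0.114 and -0.084 m and x of dropper_mid in the frame of evaluation_rack between 0.084 and 0.114 m) or (x of dropper_insert in the frame of storage_rack between -0.048 and -0.018 m and x of dropper_mid in the frame of evaluation_rack between 0.018 and 0.048 m) or (x of dropper_insert in the frame of storage_rack between 0.018 and 0.048 m and x of dropper_mid in the frame of evaluation_rack between -0.048 and -0.018 m) or (x of dropper_insert in the frame of storage_rack between 0.084 and 0.114 m and x of dropper_mid in the frame of evaluation_rack between -0.114 and -0.084 m)) and y of dropper_mid in the frame of evaluation_rack between -0.015 and 0.015 m and z of dropper_mid in the frame of evaluation_rack between 0.05 and 0.058 m and ((x of square_insert in the frame of storage_rack between -0.114 and -0.084 m and x of square_mid in the frame of evaluation_rack between 0.084 and 0.114 m) or (x of square_insert in the frame of storage_rack between -0.048 and -0.018 m and x of square_mid in the frame of evaluation_rack between 0.018 and 0.048 m) or (x of square_insert in the frame of storage_rack between 0.018 and 0.048 m and x of square_mid in the frame of evaluation_rack between -0.048 and -0.018 m) or (x of square_insert in the frame of storage_rack between 0.084 and 0.114 m and x of square_mid in the frame of evaluation_rack between -0.114 and -0.084 m)) and y of square_mid in the frame of evaluation_rack between -0.015 and 0.015 m and z of square_mid in the frame of evaluation_rack between 0.042 and 0.05 m and ((x of vial_insert in the frame of storage_rack between -0.114 and -0.084 m and x of vial_mid in the frame of evaluation_rack between 0.084 and 0.114 m) or (x of vial_insert in the frame of storage_rack between -0.048 and -0.018 m and x of vial_mid in the frame of evaluation_rack between 0.018 and 0.048 m) or (x of vial_insert in the frame of storage_rack between 0.018 and 0.048 m and x of vial_mid in the frame of evaluation_rack between -0.048 and -0.018 m) or (x of vial_insert in the frame of storage_rack between 0.084 and 0.114 m and x of vial_mid in the frame of evaluation_rack between -0.114 and -0.084 m)) and y of vial_mid in the frame of evaluation_rack between -0.015 and 0.015 m and z of vial_mid in the frame of evaluation_rack between 0.032 and 0.04 m); the robot touches nothing.
It fails at once if a bottle is tipped over (leans more than 40 degrees) (angle between any of jar_mid, dropper_mid, square_mid, vial_mid's own z axis and vertical above 0.7 rad).
It fails at once if a bottle is dropped or slammed onto the evaluation rack (faster than 0.5 m/s in the last 25 mm above the rack's floor) ((x of jar_mid in the frame of evaluation_rack between -0.14 and 0.14 m and y of jar_mid in the frame of evaluation_rack between -0.04 and 0.04 m and z of jar_mid in the frame of evaluation_rack below 0.062 m and linear speed of jar above 0.5 m/s) or (x of dropper_mid in the frame of evaluation_rack between -0.14 and 0.14 m and y of dropper_mid in the frame of evaluation_rack between -0.04 and 0.04 m and z of dropper_mid in the frame of evaluation_rack below 0.079 m and linear speed of dropper above 0.5 m/s) or (x of square_mid in the frame of evaluation_rack between -0.14 and 0.14 m and y of square_mid in the frame of evaluation_rack between -0.04 and 0.04 m and z of square_mid in the frame of evaluation_rack below 0.071 m and linear speed of square above 0.5 m/s) or (x of vial_mid in the frame of evaluation_rack between -0.14 and 0.14 m and y of vial_mid in the frame of evaluation_rack between -0.04 and 0.04 m and z of vial_mid in the frame of evaluation_rack below 0.061 m and linear speed of vial above 0.5 m/s)).
It also fails if it takes over 96 s, if anything falls off the work surface, if the arm or the gripper's body presses on something with over 40 N, if the wrist force passes 120 N, or if a joint passes its speed limit or range.

### The arm

A 7-joint arm with a two-finger parallel gripper is mounted at the origin on the work surface. World frame = base frame: x ahead of the robot, y to its left, z up, the work surface at z = 0. Lengths are in m, angles in rad, forces in N, time in s.
With the tool pointing down it reaches from about 0.425 to 0.875 m from the base axis. Payload 4.7 kg.
Tool frame: the origin (TCP) lies midway between the tips of the shut fingers; the grasp point (between the pads) lies r.grip_depth behind it (r.grip_depth is the distance from the TCP to the grasp point, in m); z points along the fingers, x is the direction in which the jaws open and shut, and the axes are right-handed (so a half turn about z gives the same grasp; the last joint's range is limited). The gripper opens to 85 mm and grips with 20 to 120 N. Pads are 22 mm wide; open, the fingers measure 114 mm over their backs; the gripper's body (76 mm by 85 mm) begins 54 mm behind the grasp point. The pads swing forward as they close: fully open they stand 13 mm farther back than shut.
Start: joints at [1.252, 0.321, -0.07, 1.45, 0.023, 1.371, -0.057], TCP at [0.212, -0.614, 0.231] pointing down, gripper open.
Joint ranges: [-2.86, 2.86], [-0.3, 2.09], [-1.38, 1.24], [0.06, 2.45], [-1.56, 4.7], [0.09, 2.05], [-2.69, 2.69]. Speed limits (rad/s): [2.57, 2.57, 3.14, 3.14, 3.14, 3.14, 3.14].

### API

Orientations are given as a rotation vector (axis times angle).
In Python, from station import r, viewer gives the robot as it stands.
- The arm moves only by the shell command python3 -m handwheel 'ROWS' [OPENING] [FORCE]. ROWS is JSON, a list of rows, each a list of 2 entries, a list of its own where there are three numbers: the shift along the tool's x, y, z as a fraction of full scale, then the turn, a rotation vector about the tool's x, y, z as a fraction of full scale. A call has 1 to 12 rows; each row is the pose to reach, as a shift and turn from the pose measured when the call began, along the tool's axes at that moment; what a row does not reach only later rows make up. Full scale, the value 1, is 0.1 m for a shift and 90 degrees for a turn. A row lasts 1/10 s, in which the tool goes at most 50 mm and 8.59 degrees, less where a joint would pass 70% of its speed; a pose out of reach is approached as far as the arm can. A call with a number of a shift or a turn outside -1 to 1 is refused whole. A call with a gripper value outside its range is refused whole. OPENING is the opening in per cent of the stroke, from 0 (shut) to 100 (fully open), set as the call begins (- or left out, the last holds). The fingers move at their own pace and stop on an object; FORCE is the grip in N (left out, the last holds). Time passes only in rows, so rows that repeat a pose let the fingers close. It gives the time, the measured TCP pose, the force and the opening at its end, in the units of the state.
- r.get_obs(): the state, without advancing time (a new reading comes with each control period).
- viewer.camera(name): name is "side" or "top" or "wrist"; returns (picture, depth): 400x640x3 uint8, blue, green, red; 400x640 float32, m along the optical axis (not along the pixel's ray), 0 where there is no reading.
- viewer.calibration(name): a dict with "camera_matrix" (3x3 intrinsics, pixels), "world_from_camera" (4x4, takes a point from camera to world coordinates); the wrist camera has in their place "T_tool_cam" (4x4, takes a point from camera to tool coordinates, whose origin is the TCP and whose axes are the tool frame's). Camera axes: x right, y up, looking along -z (the intrinsics and any distortion apply to the point x, -y, -z); pixel columns grow to the right and rows downward; lengths in m; the calibration is good to about 2 mm. A picture is of the moment at which its call begins: read the wrist's pose just before it. calibration takes no time and is no camera call.
- r.sign_off(): hands the job in, once; it reports no verdict.
The state is a dict: "clock": time; "joint_pos": joint angles; "dq": joint speeds; "effort": joint torques, N m; "position": TCP position; "orientation": TCP orientation; "ft_force": force on the tool from outside, world axes, zero at the start; "wrist_torque": the same for the moment, N m; "grip_width": opening from 0.0 (shut) to 1.0 (fully open).
Only numpy, scipy, OpenCV 4.12 (cv2) and the standard library are available. Lean on these libraries where they do the work, as an engineer would, in place of code of your own. Each camera call takes 0.05 s, during which the arm holds its last target.

## Working session

There is one attempt and no reset: what is moved stays moved. The work goes in short steps, Python scripts to look and compute and a shell command to move; the robot and the scene stay as the last step left them, time stands still between calls to the robot, and variables do not carry over. Pictures are saved under pics/ and viewed, and the job is handed in when it is done.

```bash
ls; mkdir -p pics; cat > h.py <<'E'
import numpy as np, cv2
from station import r, viewer
E
python3 - <<'E'
from h import *
o=r.get_obs()
print(o, r.grip_depth)
for n in ("top","side"):
    p,d=viewer.camera(n); cv2.imwrite(f"pics/{n}0.png",p); np.savez(f"{n}0.npz",p=p,d=d)
    print(viewer.calibration(n))
print(viewer.calibration("wrist"))
E
```

```text
pics
{'clock': 0.0, 'joint_pos': array([ 1.25210413,  0.32184837, -0.07008185,  1.45164296,  0.0225807 ,
        1.37076955, -0.05690964]), 'dq': array([ 0.00022944, -0.00012415,  0.00040297,  0.00234938, -0.00076077,
       -0.00015682,  0.00042077]), 'effort': array([-6.65730477e-04, -4.93577671e+01, -3.82650057e-01, -3.14330578e+01,
        1.29801297e-02,  1.13245327e-02, -1.83736994e-06]), 'position': array([ 0.21213523, -0.61386512,  0.23022306]), 'orientation': array([-2.55786925e+00,  1.82220879e+00,  2.47435094e-03]), 'ft_force': array([-0.22161478,  0.76534226,  0.53782841]), 'wrist_torque': array([ 0.00912142,  0.0003526 , -0.01186923]), 'grip_width': 1.001142514357967} 0.0187
{'camera_matrix': array([[397.77299574,   0.        , 322.10592371],
       [  0.        , 397.77299574, 197.98174522],
       [  0.        ,   0.        ,   1.        ]]), 'world_from_camera': array([[ 4.19483375e-03,  9.87052349e-01, -1.60343582e-01,
         3.95329454e-01],
       [-9.99990929e-01,  4.25887426e-03,  5.57311989e-05,
         2.70759607e-02],
       [ 7.37892766e-04,  1.60341894e-0
[... 401 characters left out ...]
284959, -0.57563343,  0.47882833,  0.37920291],
       [-0.00822519,  0.64506079,  0.76408699,  0.63635008],
       [ 0.        ,  0.        ,  0.        ,  1.        ]])}
{'camera_matrix': array([[309.04968693,   0.        , 317.35801379],
       [  0.        , 309.04968693, 197.22583957],
       [  0.        ,   0.        ,   1.        ]]), 'T_tool_cam': array([[ 9.99998736e-01, -1.03433409e-03, -1.20721499e-03,
         2.42200894e-04],
       [-1.32654930e-03, -9.61408805e-01, -2.75120611e-01,
        -6.98686379e-02],
       [-8.76060489e-04,  2.75121865e-01, -9.61408962e-01,
        -1.43440078e-01],
       [ 0.00000000e+00,  0.00000000e+00,  0.00000000e+00,
         1.00000000e+00]])}
```

View pics/top0.png

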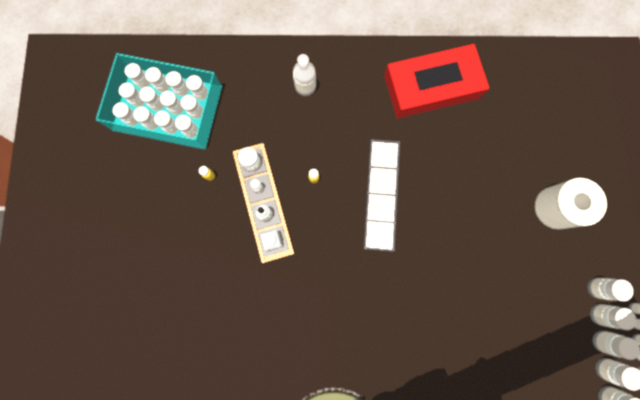

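View pics/side0.png

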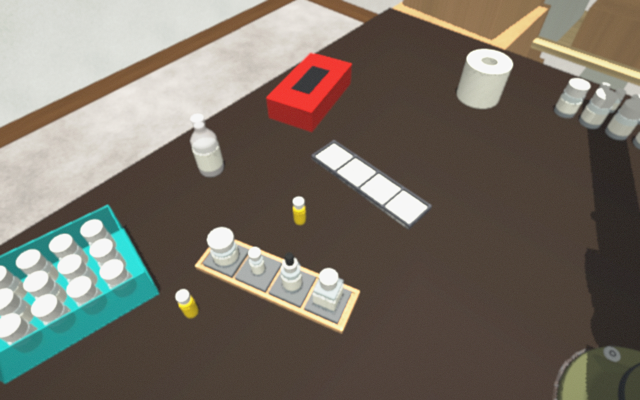

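The top view shows the wooden rack at left (corners about 235,150 to 292,255). From near to far it holds square, dropper, vial and jar. The white tray is at about (382,195). The yellow vials at (207,172) and (313,176) are decoys, well clear of both racks.

```bash
cat >> h.py <<'E'
def ray(n,uv,z):
    c=viewer.calibration(n);K=c["camera_matrix"];T=c["world_from_camera"]
    uv=np.atleast_2d(uv).astype(float)
    d=np.c_[(uv[:,0]-K[0,2])/K[0,0],-(uv[:,1]-K[1,2])/K[1,1],-np.ones(len(uv))]@T[:3,:3].T
    s=(z-T[2,3])/d[:,2]
    return T[:3,3]+s[:,None]*d
E
python3 - <<'E'
from h import *
for n in ("top","side"):
    p=np.load(n+"0.npz")["p"]; hsv=cv2.cvtColor(p,cv2.COLOR_BGR2HSV)
    # wood: 
    m=cv2.inRange(hsv,(8,60,150),(25,200,255))
    k,l,s,c=cv2.connectedComponentsWithStats(m)
    for i in range(1,k):
        if s[i,4]>60: print(n,"wood",s[i],c[i])
    m2=cv2.inRange(hsv,(0,0,215),(180,30,255))
    k,l,s,c=cv2.connectedComponentsWithStats(m2,connectivity=4)
    for i in range(1,k):
        if 150<s[i,4]<2500: 
            print(n,"white",s[i],c[i].round(1), ray(n,c[i],0.006).round(4))
E
```

```text
top wood [232 143  62 121 944] [261.82309322 197.96186441]
top wood [201 168  13  12  63] [208.41269841 174.92063492]
top white [293  55  21  31 415] [302.7  70.4] [[0.8789 0.0778 0.006 ]]
top white [125  63  15  15 178] [132.   70.1] [[0.8778 0.5132 0.006 ]]
top white [145  67  16  15 183] [152.3  74.2] [[0.8669 0.4606 0.006 ]]
top white [165  71  16  15 183] [172.7  78.3] [[0.8562 0.4081 0.006 ]]
top white [185  75  17  16 188] [193.2  82.4] [[0.8453 0.3552 0.006 ]]
top white [119  83  16  15 182] [126.2  89.8] [[0.8247 0.5237 0.006 ]]
top white [139  86  16  16 190] [146.3  93.8] [[0.8141 0.4719 0.006 ]]
top white [159  91  17  15 189] [167.1  97.9] [[0.8035 0.4188 0.006 ]]
top white [180  95  16  15 189] [187.7 102.1] [[0.7926 0.3663 0.006 ]]
top white [113 103  16  15 182] [120.1 109.7] [[0.7717 0.5346 0.006 ]]
top white [133 106  16  16 199] [140.5 113.6] [[0.7615 0.4826 0.006 ]]
top white [154 111  16  16 194] [161.5 118.1] [[0.7501 0.4292 0.006 ]]
top white [175 115  16  16 195] [182.3 122.1] [[0.7398 0.3766 0.006 ]]
top white [371 142  27  26 644] [384.  154.5] [[ 0.6588 -0.
[... 1766 characters left out ...]
54  23  20 356] [ 68.9 263.4] [[0.8384 0.3929 0.006 ]]
side white [ 98 259  25  21 371] [110.7 268.8] [[0.7723 0.3493 0.006 ]]
side white [281 259  19  18 167] [289.7 268.8] [[0.5349 0.1412 0.006 ]]
side white [319 268  19  18 256] [328.3 276.5] [[0.4742 0.1083 0.006 ]]
side white [ 23 271  25  21 383] [ 35.2 280.8] [[0.8493 0.4482 0.006 ]]
side white [ 67 276  24  22 400] [ 78.2 286.2] [[0.7833 0.4041 0.006 ]]
side white [314 280  29  19 230] [329. 290.] [[0.4566 0.1267 0.006 ]]
side white [  0 288  13  21 210] [  5.2 296.8] [[0.8573 0.4954 0.006 ]]
side white [ 31 294  26  23 439] [ 43.5 304.8] [[0.7943 0.4592 0.006 ]]
side white [  0 313  22  25 392] [  8.9 323.8] [[0.804  0.5112 0.006 ]]
```

```bash
python3 - <<'E'
from h import *
for n,box in (("top",(225,135,300,265)),("side",(190,225,365,335))):
    p=np.load(n+"0.npz")["p"]; hsv=cv2.cvtColor(p,cv2.COLOR_BGR2HSV)
    m=cv2.inRange(hsv,(8,60,150),(25,200,255))
    k,l,s,c=cv2.connectedComponentsWithStats(m)
    i=[i for i in range(1,k) if s[i,0]>=box[0] and s[i,1]>=box[1] and s[i,0]+s[i,2]<=box[2] and s[i,1]+s[i,3]<=box[3]]
    i=max(i,key=lambda j:s[j,4])
    ys,xs=np.where(l==i)
    w=ray(n,np.c_[xs,ys],0.012)[:,:2]
    (cx,cy),(a,b),ang=cv2.minAreaRect((w*1000).astype(np.float32))
    print(n,cx,cy,a,b,ang)
    print(cv2.boxPoints(((cx,cy),(a,b),ang)).round(1).tolist())
p=np.load("top0.npz")["p"];cv2.imwrite("pics/crop.png",cv2.resize(p[135:265,190:410],None,fx=3.6,fy=3.6,interpolation=cv2.INTER_CUBIC))
p=np.load("side0.npz")["p"];cv2.imwrite("pics/crops.png",cv2.resize(p[220:340,180:370],None,fx=4,fy=4,interpolation=cv2.INTER_CUBIC))
# cap rays
for name,uv,z in (("jar top",(247.6,157.7),.073),):print(name,ray("top",uv,z))
print(ray("side",[(219.7,237.9)],.073),ray("side",[(328.3,276.5)],.091))
E
```

```text
top 540.3057861328125 170.83384704589844 284.4660949707031 81.3150634765625 16.43402671813965
[[392.3999938964844, 169.60000610351562], [415.3999938964844, 91.5999984741211], [688.2000122070312, 172.10000610351562], [665.2000122070312, 250.10000610351562]]
side 538.822998046875 173.527099609375 282.8172607421875 80.93344116210938 16.512361526489258
[[391.70001220703125, 172.10000610351562], [414.70001220703125, 94.5], [685.9000244140625, 174.89999389648438], [662.9000244140625, 252.5]]
jar top [[0.63117276 0.19763817 0.073     ]]
[[0.63298988 0.20128159 0.073     ]] [[0.44380901 0.14471291 0.091     ]]
```

View pics/crop.png

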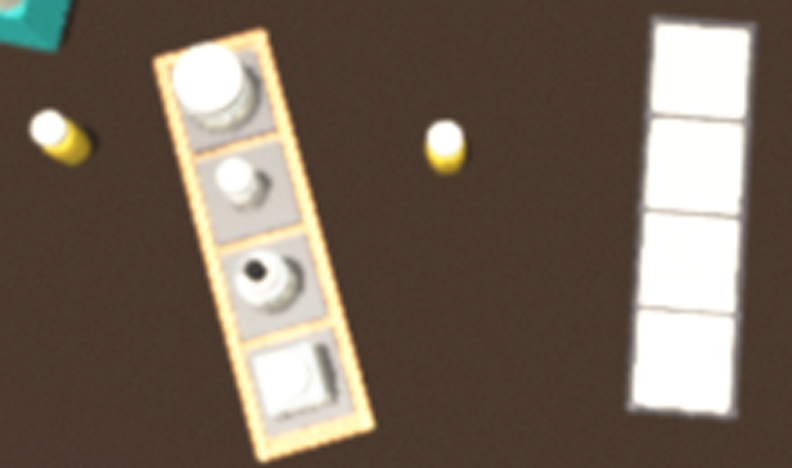

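View pics/crops.png

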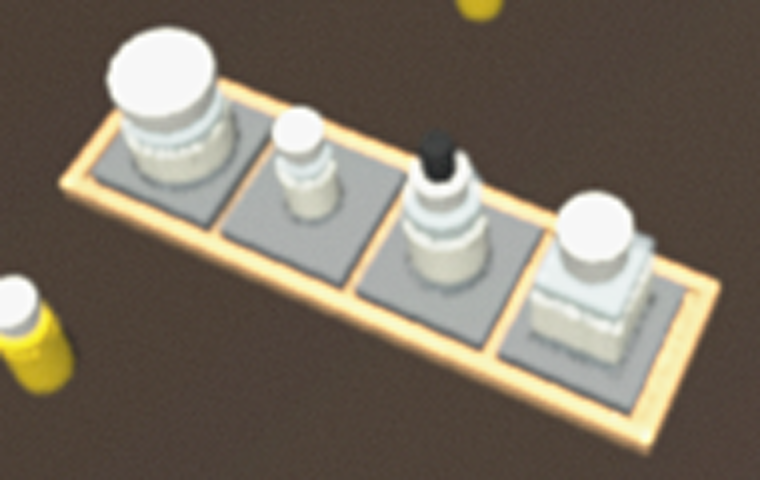

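The four storage positions agree between the two views, and so do the cell centres. Next is a helper that gives the remaining shift in tool axes and units.

```bash
cat >> h.py <<'E'
from scipy.spatial.transform import Rotation as R
C=np.array([.539,.172]);YS=np.deg2rad(16.5)
E0=np.array([.55935,-.1175]);YE=np.arctan2(-.015,.1983)
X={-2:-.099,-1:-.033,1:.033,2:.099}
def slot(i): return C+X[i]*np.array([np.cos(YS),np.sin(YS)])
def cell(i): return E0+X[i]*np.array([np.cos(YE),np.sin(YE)])
def plan(xy,z,yaw_row):
    o=r.get_obs(); a=yaw_row-np.pi/2
    x=np.array([np.cos(a),np.sin(a),0]);zz=np.array([0,0,-1.]);y=np.cross(zz,x)
    Rt=np.c_[x,y,zz]; R0=R.from_rotvec(o["orientation"]).as_matrix()
    d=R0.T@(np.r_[xy,z]-o["position"])
    print("t",round(o["clock"],2),"pos",o["position"].round(4),"tgt",np.round(np.r_[xy,z],4),"grip",round(o["grip_width"],3),"F",o["ft_force"].round(1))
    print("shift/0.1:",(d/.1).round(3),"turn/90:",(R.from_matrix(R0.T@Rt).as_rotvec()/(np.pi/2)).round(4))
E
python3 -c "
from h import *
for i in X: print(i,slot(i),cell(i))
plan(slot(-2),.2,YS)"
python3 -m handwheel --help | head -20
```

```text
-2 [0.44407685 0.14388248] [ 0.46063202 -0.11003268]
-1 [0.50735895 0.16262749] [ 0.52644401 -0.11501089]
1 [0.57064105 0.18137251] [ 0.59225599 -0.11998911]
2 [0.63392315 0.20011752] [ 0.65806798 -0.12496732]
t 0.1 pos [ 0.2122 -0.6139  0.2303] tgt [0.4441 0.1439 0.2   ] grip 0.997 F [-1.2  0.1 -1.6]
shift/0.1: [-6.404 -4.668  0.314] turn/90: [0.0001 0.0011 0.0286]invalid input: not JSON, or not a number
```

```bash

python3 -m handwheel '[[[-0.35,-0.5,0],[0,0,0]],[[-0.7,-1,0],[0,0,0.03]],[[-0.7,-1,0],[0,0,0.03]],[[-0.7,-1,0],[0,0,0.03]]]' 100 40
python3 -c "
from h import *
plan(slot(-2),.2,YS)"
```

```text
clock: 0.5
position: [0.2878, -0.5112, 0.2304]
orientation: [-2.52, 1.871, 0.002]
ft_force: [-0.3, -0.8, 0.0]
grip_width: 1.005
t 0.5 pos [ 0.2878 -0.5112  0.2304] tgt [0.4441 0.1439 0.2   ] grip 1.005 F [-0.3 -0.8  0. ]
shift/0.1: [-5.818 -3.39   0.327] turn/90: [-0.001   0.0019  0.0034]
```

```bash

python3 -m handwheel '[[[-0.35,-0.5,0],[0,0,0]],[[-0.7,-1,0],[0,0,0]],[[-0.7,-1,0],[0,0,0]],[[-0.7,-1,0],[0,0,0]]]'
python3 -m handwheel '[[[-0.35,-0.5,0],[0,0,0]],[[-0.7,-1,0],[0,0,0]],[[-0.7,-1,0],[0,0,0]],[[-0.7,-1,0],[0,0,0]]]'
python3 -m handwheel '[[[-0.35,-0.5,0],[0,0,0]],[[-0.7,-1,0],[0,0,0]],[[-0.7,-1,0],[0,0,0]],[[-0.7,-1,0],[0,0,0]]]'
python3 -m handwheel '[[[-0.5,0,0],[0,0,0]],[[-1,0,0],[0,0,0]],[[-1,0,0],[0,0,0]],[[-1,0,0],[0,0,0]]]'
python3 -c "
from h import *
plan(slot(-2),.2,YS)"
```

```text
clock: 0.9
position: [0.3665, -0.4117, 0.2307]
orientation: [-2.525, 1.861, 0.002]
ft_force: [0.9, 0.2, -0.8]
grip_width: 1.002
clock: 1.3
position: [0.4437, -0.3122, 0.2313]
orientation: [-2.529, 1.853, 0.002]
ft_force: [0.0, -1.0, 0.3]
grip_width: 1.002
clock: 1.7
position: [0.5197, -0.2131, 0.2319]
orientation: [-2.532, 1.846, 0.002]
ft_force: [-0.7, 0.2, -0.1]
grip_width: 0.998
clock: 2.1
position: [0.4884, -0.1199, 0.2326]
orientation: [-2.533, 1.848, 0.0]
ft_force: [-0.6, -1.1, -0.7]
grip_width: 1.001
t 2.1 pos [ 0.4884 -0.1199  0.2326] tgt [0.4441 0.1439 0.2   ] grip 1.001 F [-0.6 -1.1 -0.7]
shift/0.1: [-2.646 -0.381  0.339] turn/90: [-0.0032  0.0025  0.014 ]
```

```bash

python3 -m handwheel '[[[-0.5,0,0],[0,0,0]],[[-1,-0.15,0],[0,0,0.014]],[[-1,-0.15,0],[-0.003,0.002,0.014]],[[-1,-0.15,0],[-0.003,0.002,0.014]]]'
python3 -m handwheel '[[[-0.5,0,0],[0,0,0]],[[-1,-0.15,0],[0,0,0]],[[-1,-0.15,0],[0,0,0]],[[-1,-0.15,0],[0,0,0]]]'
python3 -c "
from h import *
plan(slot(-2),.2,YS)"
```

```text
clock: 2.5
position: [0.4727, -0.0218, 0.2333]
orientation: [-2.516, 1.881, -0.001]
ft_force: [1.1, -0.5, 0.3]
grip_width: 0.999
clock: 2.9
position: [0.4596, 0.0764, 0.2333]
orientation: [2.515, -1.882, 0.002]
ft_force: [0.5, -0.3, -0.0]
grip_width: 1.002
t 2.9 pos [0.4596 0.0764 0.2333] tgt [0.4441 0.1439 0.2   ] grip 1.002 F [ 0.5 -0.3 -0. ]
shift/0.1: [-0.692 -0.041  0.333] turn/90: [-0.0003 -0.0006 -0.0012]
```

```bash

python3 -m handwheel '[[[-0.35,-0.02,0.15],[0,0,0]],[[-0.69,-0.04,0.33],[0,0,0]],[[-0.69,-0.04,0.33],[0,0,0]],[[-0.69,-0.04,0.33],[0,0,0]],[[-0.69,-0.04,0.33],[0,0,0]]]'
python3 - <<'E'
from h import *
plan(slot(-2),.028,YS)
o=r.get_obs();p,d=viewer.camera("wrist");cv2.imwrite("pics/w1.png",p)
c=viewer.calibration("wrist");K=c["camera_matrix"]
T=np.eye(4);T[:3,:3]=R.from_rotvec(o["orientation"]).as_matrix();T[:3,3]=o["position"];T=T@c["T_tool_cam"]
np.savez("w1.npz",p=p,d=d,T=T)
def proj(P):
    q=T[:3,:3].T@(np.array(P)-T[:3,3]); return K[0,0]*q[0]/-q[2]+K[0,2], K[1,1]*-q[1]/-q[2]+K[1,2]
for i,h in ((-2,.091),(-1,.107),(1,.071),(2,.073)):
    u=proj(np.r_[slot(i),h]); print(i,u, "foot",proj(np.r_[slot(i),.016]))
    cv2.circle(p,(int(u[0]),int(u[1])),3,(0,0,255),-1)
cv2.imwrite("pics/w1m.png",p)
E
```

```text
clock: 3.4
position: [0.4453, 0.1408, 0.2004]
orientation: [2.511, -1.888, 0.002]
ft_force: [-0.3, -0.8, -0.1]
grip_width: 1.002
t 3.4 pos [0.4453 0.1408 0.2004] tgt [0.4441 0.1439 0.028 ] grip 1.002 F [-0.3 -0.8 -0.1]
shift/0.1: [-0.036  0.004  1.724] turn/90: [-0.0004 -0.0009 -0.0041]
-2 (np.float64(312.6155988327037), np.float64(194.818374341164)) foot (np.float64(313.47384513147637), np.float64(176.3204061531251))
-1 (np.float64(311.5203043253375), np.float64(114.72205104194626)) foot (np.float64(312.9241409831344), np.float64(113.14175821879498))
1 (np.float64(311.3834023191555), np.float64(27.91310928027056)) foot (np.float64(312.30767160776253), np.float64(42.289643046679515))
2 (np.float64(310.39914920756803), np.float64(-73.40565234266597)) foot (np.float64(311.61148694835265), np.float64(-37.72431651102514))
```

View pics/w1m.png

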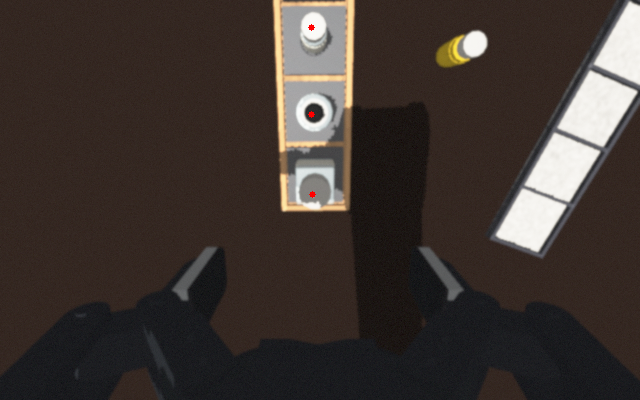

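The wrist view shows the dropper bulb at (313,114), the square's cap at (314,192) and the vial cap at (313,28). They sit within 2 px of the predictions, so I shift by about 1 mm. Now I descend on the square bottle.

```bash
sed -i 's/C=np.array(\[.539,.172\])/C=np.array([.5393,.1709])/' h.py
python3 -m handwheel '[[[-0.02,0,0.3],[0,0,-0.004]],[[-0.02,0,0.6],[0,0,-0.004]],[[-0.02,0,0.9],[0,0,-0.004]],[[-0.02,0,0.9],[0,0,-0.004]],[[-0.02,0,0.9],[0,0,-0.004]]]'
python3 -c "
from h import *
plan(slot(-2),.028,YS)"
```

```text
clock: 3.95
position: [0.4454, 0.1421, 0.1111]
orientation: [-2.516, 1.882, -0.002]
ft_force: [1.1, 0.5, -0.3]
grip_width: 1.001
t 3.95 pos [0.4454 0.1421 0.1111] tgt [0.4444 0.1428 0.028 ] grip 1.001 F [ 1.1  0.5 -0.3]
shift/0.1: [-0.01   0.008  0.831] turn/90: [-0.0005 -0.0007 -0.001 ]
```

```bash

python3 -m handwheel '[[[-0.01,0.01,0.25],[0,0,0]],[[-0.01,0.01,0.5],[0,0,0]],[[-0.01,0.01,0.7],[0,0,0]],[[-0.01,0.01,0.83],[0,0,0]],[[-0.01,0.01,0.83],[0,0,0]],[[-0.01,0.01,0.83],[0,0,0]]]'
python3 -m handwheel '[[[0,0,0],[0,0,0]],[[0,0,0],[0,0,0]],[[0,0,0],[0,0,0]],[[0,0,0],[0,0,0]],[[0,0,0],[0,0,0]],[[0,0,0],[0,0,0]],[[0,0,0],[0,0,0]],[[0,0,0],[0,0,0]]]' 0 40
python3 -c "
from h import *
plan(slot(-2),.028,YS)"
```

```text
clock: 4.55
position: [0.4453, 0.1429, 0.0293]
orientation: [-2.514, 1.881, -0.004]
ft_force: [-0.1, 0.5, 0.1]
grip_width: 1.001
clock: 5.35
position: [0.4459, 0.1431, 0.03]
orientation: [-2.514, 1.881, -0.005]
ft_force: [-0.3, 0.9, 5.3]
grip_width: 0.412
t 5.35 pos [0.4459 0.1431 0.03  ] tgt [0.4444 0.1428 0.028 ] grip 0.412 F [-0.3  0.9  5.3]
shift/0.1: [-0.002  0.016  0.02 ] turn/90: [-0.0023 -0.001  -0.0012]
```

```bash

python3 -m handwheel '[[[0,0,-0.05],[0,0,0]],[[0,0,-0.15],[0,0,0]],[[0,0,-0.4],[0,0,0]],[[0,0,-0.7],[0,0,0]],[[0,0,-1],[0,0,0]],[[0,0,-1],[0,0,0]],[[0,0,-1],[0,0,0]]]'
python3 -c "
from h import *
plan(cell(2),.15,YE)"
```

```text
clock: 6.05
position: [0.4457, 0.143, 0.1305]
orientation: [-2.513, 1.881, -0.007]
ft_force: [0.5, 0.3, -2.0]
grip_width: 0.418
t 6.05 pos [0.4457 0.143  0.1305] tgt [ 0.6581 -0.125   0.15  ] grip 0.418 F [ 0.5  0.3 -2. ]
shift/0.1: [ 3.17  -1.283 -0.181] turn/90: [-0.0032 -0.001   0.23  ]
```

```bash

python3 -m handwheel '[[[0.2,0,-0.1],[0,0,0]],[[0.5,-0.2,-0.2],[0,0,0]],[[0.8,-0.35,-0.2],[0,0,0]],[[1,-0.4,-0.2],[0,0,0]],[[1,-0.4,-0.2],[0,0,0]]]'
python3 -m handwheel '[[[0.3,-0.1,0],[0,0,0]],[[0.6,-0.25,0],[0,0,0]],[[0.9,-0.4,0],[0,0,0]],[[1,-0.4,0],[0,0,0]],[[1,-0.4,0],[0,0,0]]]'
python3 -m handwheel '[[[0.3,-0.1,0],[0,0,0]],[[0.6,-0.25,0],[0,0,0.06]],[[0.9,-0.4,0],[0,0,0.12]],[[1,-0.4,0],[0,0,0.18]],[[1,-0.4,0],[0,0,0.23]],[[1,-0.4,0],[0,0,0.23]]]'
python3 -c "
from h import *
plan(cell(2),.15,YE)"
```

```text
clock: 6.55
position: [0.5121, 0.0549, 0.1491]
orientation: [-2.51, 1.888, -0.003]
ft_force: [-0.0, 0.8, -2.1]
grip_width: 0.416
clock: 7.05
position: [0.5772, -0.0309, 0.1479]
orientation: [2.508, -1.89, -0.002]
ft_force: [0.2, 0.1, -1.8]
grip_width: 0.414
clock: 7.65
position: [0.6422, -0.1135, 0.1472]
orientation: [2.13, -2.308, -0.005]
ft_force: [-0.1, -0.1, -1.3]
grip_width: 0.418
t 7.65 pos [ 0.6422 -0.1135  0.1472] tgt [ 0.6581 -0.125   0.15  ] grip 0.418 F [-0.1 -0.1 -1.3]
shift/0.1: [ 0.101 -0.167 -0.028] turn/90: [ 0.0021  0.0009 -0.0031]
```

```bash

python3 -m handwheel '[[[0.05,-0.08,0],[0,0,0]],[[0.1,-0.17,0.1],[0.002,0.001,-0.003]],[[0.1,-0.17,0.35],[0.002,0.001,-0.003]],[[0.1,-0.17,0.6],[0.002,0.001,-0.003]],[[0.1,-0.17,0.85],[0.002,0.001,-0.003]],[[0.1,-0.17,0.85],[0.002,0.001,-0.003]],[[0.1,-0.17,0.85],[0.002,0.001,-0.003]]]'
python3 -c "
from h import *
plan(cell(2),.025,YE)"
```

```text
clock: 8.35
position: [0.658, -0.1245, 0.0616]
orientation: [2.136, -2.303, -0.002]
ft_force: [1.5, -0.2, -1.2]
grip_width: 0.418
t 8.35 pos [ 0.658  -0.1245  0.0616] tgt [ 0.6581 -0.125   0.025 ] grip 0.418 F [ 1.5 -0.2 -1.2]
shift/0.1: [ 0.005 -0.001  0.366] turn/90: [0.0008 0.0003 0.0005]
```

```bash

python3 -m handwheel '[[[0,0,0.1],[0,0,0]],[[0,0,0.2],[0,0,0]],[[0,0,0.28],[0,0,0]],[[0,0,0.33],[0,0,0]],[[0,0,0.35],[0,0,0]],[[0,0,0.36],[0,0,0]],[[0,0,0.36],[0,0,0]],[[0,0,0.36],[0,0,0]]]'
python3 -c "
from h import *
plan(cell(2),.025,YE)"
```

```text
clock: 9.15
position: [0.6583, -0.1245, 0.0261]
orientation: [2.137, -2.303, -0.001]
ft_force: [0.2, 0.2, -1.4]
grip_width: 0.415
t 9.15 pos [ 0.6583 -0.1245  0.0261] tgt [ 0.6581 -0.125   0.025 ] grip 0.415 F [ 0.2  0.2 -1.4]
shift/0.1: [0.004 0.002 0.011] turn/90: [0.0004 0.0002 0.0004]
```

```bash

python3 -m handwheel '[[[0,0,0.01],[0,0,0]],[[0,0,0.02],[0,0,0]],[[0,0,0.02],[0,0,0]],[[0,0,0.02],[0,0,0]]]'
python3 -c "
from h import *
plan(cell(2),.025,YE)"
```

```text
clock: 9.55
position: [0.6587, -0.1246, 0.0251]
orientation: [-2.137, 2.303, -0.0]
ft_force: [-1.9, 0.5, 6.4]
grip_width: 0.422
t 9.55 pos [ 0.6587 -0.1246  0.0251] tgt [ 0.6581 -0.125   0.025 ] grip 0.422 F [-1.9  0.5  6.4]
shift/0.1: [0.005 0.006 0.001] turn/90: [-0.0002 -0.      0.0005]
```

Contact at 6 N, so I open and retract.

```bash

python3 -m handwheel '[[[0,0,0],[0,0,0]],[[0,0,0],[0,0,0]],[[0,0,0],[0,0,0]],[[0,0,0],[0,0,0]],[[0,0,0],[0,0,0]],[[0,0,0],[0,0,0]],[[0,0,0],[0,0,0]]]' 85
python3 -m handwheel '[[[0,0,-0.1],[0,0,0]],[[0,0,-0.3],[0,0,0]],[[0,0,-0.6],[0,0,0]],[[0,0,-1],[0,0,0]],[[0,0,-1],[0,0,0]],[[0,0,-1],[0,0,0]]]'
python3 - <<'E'
from h import *
p,d=viewer.camera("side"); cv2.imwrite("pics/s2.png",cv2.resize(p[100:350,180:460],None,fx=2.5,fy=2.5))
plan(slot(-1),.17,YS)
E
```

```text
clock: 10.25
position: [0.6586, -0.1246, 0.0251]
orientation: [-2.137, 2.303, -0.0]
ft_force: [0.8, 0.1, -0.9]
grip_width: 0.848
clock: 10.85
position: [0.6597, -0.1246, 0.1274]
orientation: [-2.135, 2.301, -0.005]
ft_force: [-0.3, 0.7, 0.1]
grip_width: 0.848
t 10.9 pos [ 0.6587 -0.1246  0.1256] tgt [0.5077 0.1615 0.17  ] grip 0.851 F [0.2 0.5 0. ]
shift/0.1: [-2.74   1.719 -0.446] turn/90: [-0.0005 -0.0003 -0.2309]
```

View pics/s2.png

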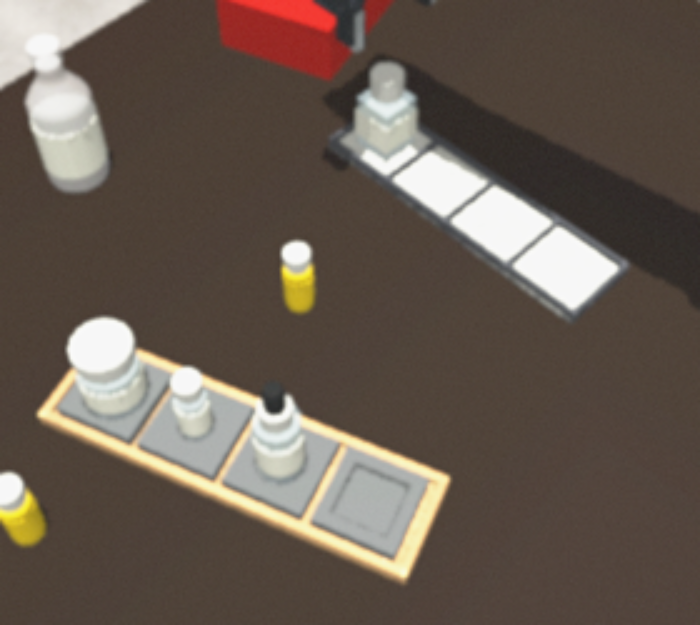

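The square stands upright in the far cell (387,120 in the crop). Next is the dropper.

```bash

python3 -m handwheel '[[[-0.1,0.05,-0.2],[0,0,0]],[[-0.4,0.2,-0.45],[0,0,0]],[[-0.7,0.4,-0.45],[0,0,0]],[[-1,0.6,-0.45],[0,0,0]],[[-1,0.6,-0.45],[0,0,0]]]' 100
python3 -m handwheel '[[[-0.3,0.2,0],[0,0,-0.06]],[[-0.6,0.4,0],[0,0,-0.12]],[[-1,0.6,0],[0,0,-0.18]],[[-1,0.6,0],[0,0,-0.23]],[[-1,0.6,0],[0,0,-0.23]],[[-1,0.6,0],[0,0,-0.23]]]'
python3 -c "
from h import *
plan(slot(-1),.14,YS)"
```

```text
clock: 11.4
position: [0.6037, -0.0125, 0.1717]
orientation: [-2.147, 2.292, 0.003]
ft_force: [1.4, 0.8, -0.1]
grip_width: 0.994
clock: 12.0
position: [0.5505, 0.0902, 0.172]
orientation: [-2.521, 1.873, 0.002]
ft_force: [0.5, -0.6, -0.8]
grip_width: 1.001
t 12.0 pos [0.5505 0.0902 0.172 ] tgt [0.5077 0.1615 0.14  ] grip 1.001 F [ 0.5 -0.6 -0.8]
shift/0.1: [-0.806  0.204  0.322] turn/90: [0.0001 0.001  0.0031]
```

```bash

python3 -m handwheel '[[[-0.3,0.1,0],[0,0,0]],[[-0.6,0.2,0],[0,0,0]],[[-0.81,0.2,0],[0,0,0.003]],[[-0.81,0.2,0.1],[0,0,0.003]],[[-0.81,0.2,0.32],[0,0,0.003]],[[-0.81,0.2,0.32],[0,0,0.003]]]'
python3 -c "
from h import *
plan(slot(-1),.04,YS)"
```

```text
clock: 12.6
position: [0.5068, 0.1592, 0.1372]
orientation: [2.511, -1.882, -0.007]
ft_force: [-0.4, -0.2, -0.7]
grip_width: 1.0
t 12.6 pos [0.5068 0.1592 0.1372] tgt [0.5077 0.1615 0.04  ] grip 1.0 F [-0.4 -0.2 -0.7]
shift/0.1: [-0.019 -0.021  0.971] turn/90: [ 0.0037  0.001  -0.0022]
```

```bash

python3 -m handwheel '[[[-0.02,-0.02,0.1],[0.003,0.001,0]],[[-0.02,-0.02,0.35],[0.003,0.001,-0.002]],[[-0.02,-0.02,0.6],[0.003,0.001,-0.002]],[[-0.02,-0.02,0.8],[0.003,0.001,-0.002]],[[-0.02,-0.02,0.95],[0.003,0.001,-0.002]],[[-0.02,-0.02,0.95],[0.003,0.001,-0.002]],[[-0.02,-0.02,0.95],[0.003,0.001,-0.002]]]'
python3 -m handwheel '[[[0,0,0],[0,0,0]],[[0,0,0],[0,0,0]],[[0,0,0],[0,0,0]],[[0,0,0],[0,0,0]],[[0,0,0],[0,0,0]],[[0,0,0],[0,0,0]],[[0,0,0],[0,0,0]],[[0,0,0],[0,0,0]]]' 0 40
python3 -c "
from h import *
plan(slot(-1),.04,YS)"
```

```text
clock: 13.3
position: [0.508, 0.1616, 0.0425]
orientation: [2.516, -1.881, -0.001]
ft_force: [0.7, 0.7, -0.7]
grip_width: 1.002
clock: 14.1
position: [0.5085, 0.1617, 0.0431]
orientation: [2.516, -1.881, 0.0]
ft_force: [-0.9, -0.8, 5.4]
grip_width: 0.36
t 14.1 pos [0.5085 0.1617 0.0431] tgt [0.5077 0.1615 0.04  ] grip 0.36 F [-0.9 -0.8  5.4]
shift/0.1: [-0.     0.009  0.031] turn/90: [-0.0001 -0.0001 -0.0006]
```

```bash

python3 -m handwheel '[[[0,0,-0.05],[0,0,0]],[[0,0,-0.15],[0,0,0]],[[0,0,-0.4],[0,0,0]],[[0,0,-0.7],[0,0,0]],[[0,0,-1],[0,0,0]],[[0,0,-1],[0,0,0]],[[0,0,-1],[0,0,0]]]'
python3 -m handwheel '[[[0.2,0,-0.1],[0,0,0]],[[0.5,-0.05,-0.1],[0,0,0]],[[0.8,-0.1,-0.1],[0,0,0]],[[1,-0.1,-0.1],[0,0,0]],[[1,-0.1,-0.1],[0,0,0]]]'
python3 -c "
from h import *
plan(cell(1),.15,YE)"
```

```text
clock: 14.8
position: [0.5088, 0.1617, 0.1439]
orientation: [-2.516, 1.88, -0.002]
ft_force: [-0.4, 0.7, -1.7]
grip_width: 0.361
clock: 15.3
position: [0.5466, 0.0644, 0.1522]
orientation: [2.509, -1.887, 0.0]
ft_force: [-0.3, 0.0, -0.5]
grip_width: 0.359
t 15.3 pos [0.5466 0.0644 0.1522] tgt [ 0.5923 -0.12    0.15  ] grip 0.359 F [-0.3  0.  -0.5]
shift/0.1: [1.898 0.073 0.025] turn/90: [ 0.0009 -0.001   0.2271]
```

```bash

python3 -m handwheel '[[[0.3,0,0],[0,0,0]],[[0.6,0,0],[0,0,0.06]],[[0.9,0.04,0],[0,0,0.12]],[[0.95,0.04,0],[0,0,0.18]],[[0.95,0.04,0],[0,0,0.227]],[[0.95,0.04,0],[0,0,0.227]]]'
python3 -c "
from h import *
plan(cell(1),.15,YE)"
```

```text
clock: 15.9
position: [0.5682, -0.0269, 0.1512]
orientation: [2.135, -2.301, -0.003]
ft_force: [0.4, 0.7, -1.5]
grip_width: 0.361
t 15.9 pos [ 0.5682 -0.0269  0.1512] tgt [ 0.5923 -0.12    0.15  ] grip 0.361 F [ 0.4  0.7 -1.5]
shift/0.1: [ 0.91  -0.31   0.011] turn/90: [ 0.0022 -0.0006  0.0005]
```

```bash

python3 -m handwheel '[[[0.3,-0.1,0],[0,0,0]],[[0.6,-0.2,0],[0,0,0]],[[0.85,-0.3,0],[0,0,0]],[[0.91,-0.31,0],[0.002,0,0]],[[0.91,-0.31,0],[0.002,0,0]],[[0.91,-0.31,0],[0.002,0,0]]]'
python3 -m handwheel '[[[0,0,0.1],[0,0,0]],[[0,0,0.3],[0,0,0]],[[0,0,0.5],[0,0,0]],[[0,0,0.7],[0,0,0]],[[0,0,0.7],[0,0,0]],[[0,0,0.7],[0,0,0]]]'
python3 -c "
from h import *
plan(cell(1),.038,YE)"
```

```text
clock: 16.5
position: [0.5919, -0.1177, 0.1508]
orientation: [2.14, -2.299, -0.002]
ft_force: [0.0, -0.3, -0.7]
grip_width: 0.359
clock: 17.1
position: [0.5916, -0.1163, 0.0805]
orientation: [2.142, -2.297, -0.004]
ft_force: [-0.2, 0.1, 0.9]
grip_width: 0.361
t 17.1 pos [ 0.5916 -0.1163  0.0805] tgt [ 0.5923 -0.12    0.038 ] grip 0.361 F [-0.2  0.1  0.9]
shift/0.1: [ 0.036 -0.01   0.425] turn/90: [0.0013 0.0007 0.0035]
```

```bash

python3 -m handwheel '[[[0.02,-0.01,0.1],[0,0,0]],[[0.04,-0.01,0.2],[0,0,0.003]],[[0.04,-0.01,0.3],[0.001,0,0.003]],[[0.04,-0.01,0.38],[0.001,0,0.003]],[[0.04,-0.01,0.41],[0.001,0,0.003]],[[0.04,-0.01,0.42],[0.001,0,0.003]],[[0.04,-0.01,0.42],[0.001,0,0.003]],[[0.04,-0.01,0.42],[0.001,0,0.003]]]'
python3 -c "
from h import *
plan(cell(1),.038,YE)"
```

```text
clock: 17.9
position: [0.5925, -0.1203, 0.0388]
orientation: [-2.137, 2.302, 0.001]
ft_force: [0.2, 1.0, -1.4]
grip_width: 0.359
t 17.9 pos [ 0.5925 -0.1203  0.0388] tgt [ 0.5923 -0.12    0.038 ] grip 0.359 F [ 0.2  1.  -1.4]
shift/0.1: [-0.003  0.002  0.008] turn/90: [-0.      0.0007  0.0006]
```

```bash

python3 -m handwheel '[[[0,0,0.01],[0,0,0]],[[0,0,0.015],[0,0,0]],[[0,0,0.02],[0,0,0]],[[0,0,0.02],[0,0,0]],[[0,0,0.02],[0,0,0]]]'
python3 -c "
from h import *
plan(cell(1),.038,YE)"
```

```text
clock: 18.4
position: [0.593, -0.1204, 0.0382]
orientation: [-2.136, 2.302, -0.001]
ft_force: [-2.2, 0.3, 7.8]
grip_width: 0.357
t 18.4 pos [ 0.593  -0.1204  0.0382] tgt [ 0.5923 -0.12    0.038 ] grip 0.357 F [-2.2  0.3  7.8]
shift/0.1: [-0.003  0.007  0.002] turn/90: [-0.0007  0.0003  0.0006]
```

Contact again. I release, retract and head for the vial.

```bash

python3 -m handwheel '[[[0,0,0],[0,0,0]],[[0,0,0],[0,0,0]],[[0,0,0],[0,0,0]],[[0,0,0],[0,0,0]],[[0,0,0],[0,0,0]],[[0,0,0],[0,0,0]],[[0,0,0],[0,0,0]]]' 85
python3 -m handwheel '[[[0,0,-0.1],[0,0,0]],[[0,0,-0.3],[0,0,0]],[[0,0,-0.6],[0,0,0]],[[0,0,-1],[0,0,0]],[[0,0,-1],[0,0,0]],[[0,0,-1],[0,0,0]]]'
python3 - <<'E'
from h import *
p,d=viewer.camera("side"); cv2.imwrite("pics/s3.png",cv2.resize(p[100:350,180:460],None,fx=2.5,fy=2.5))
plan(slot(1),.17,YS)
E
```

```text
clock: 19.1
position: [0.5929, -0.1203, 0.0381]
orientation: [-2.136, 2.302, -0.0]
ft_force: [-0.2, -1.0, -0.7]
grip_width: 0.855
clock: 19.7
position: [0.5938, -0.1205, 0.14]
orientation: [-2.135, 2.301, -0.005]
ft_force: [0.0, -0.7, -0.3]
grip_width: 0.849
t 19.75 pos [ 0.5927 -0.1205  0.1384] tgt [0.5709 0.1803 0.17  ] grip 0.848 F [-0.5  0.4 -0.9]
shift/0.1: [-2.983  0.441 -0.316] turn/90: [-0.0007  0.     -0.2309]
```

View pics/s3.png

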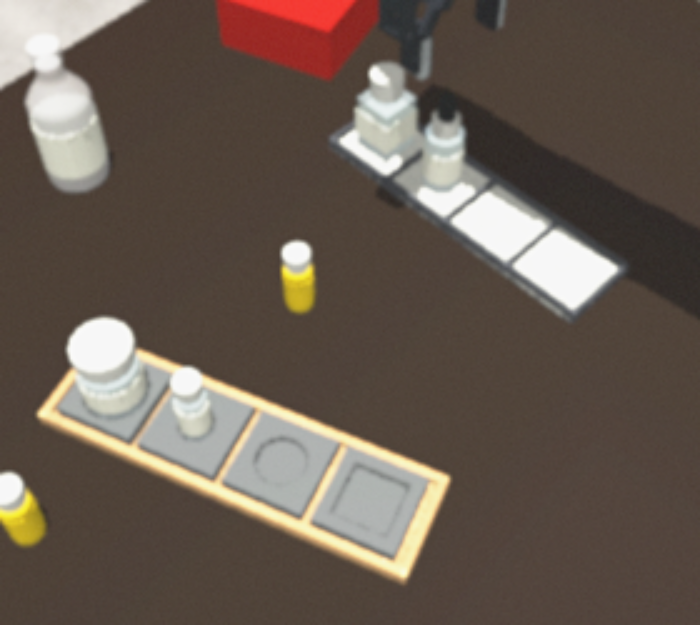

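The dropper is upright in the second-farthest cell (445,155 in the crop). Next is the vial.

```bash

python3 -m handwheel '[[[-0.1,0,-0.2],[0,0,0]],[[-0.4,0.05,-0.3],[0,0,0]],[[-0.7,0.1,-0.3],[0,0,0]],[[-1,0.15,-0.3],[0,0,0]],[[-1,0.15,-0.3],[0,0,0]]]' 100
python3 -m handwheel '[[[-0.3,0.05,0],[0,0,-0.06]],[[-0.6,0.1,0],[0,0,-0.12]],[[-1,0.15,0],[0,0,-0.18]],[[-1,0.15,0],[0,0,-0.23]],[[-1,0.15,0],[0,0,-0.23]],[[-1,0.15,0],[0,0,-0.23]]]'
python3 -c "
from h import *
plan(slot(1),.11,YS)"
```

```text
clock: 20.25
position: [0.5837, -0.0133, 0.1674]
orientation: [-2.145, 2.293, 0.005]
ft_force: [-0.1, 1.5, -0.1]
grip_width: 1.0
clock: 20.85
position: [0.5752, 0.0857, 0.1666]
orientation: [-2.52, 1.876, 0.006]
ft_force: [0.9, -1.0, -0.4]
grip_width: 0.996
t 20.85 pos [0.5752 0.0857 0.1666] tgt [0.5709 0.1803 0.11  ] grip 0.996 F [ 0.9 -1.  -0.4]
shift/0.1: [-0.916 -0.232  0.568] turn/90: [0.0014 0.002  0.002 ]
```

```bash

python3 -m handwheel '[[[-0.3,-0.1,0],[0,0,0]],[[-0.6,-0.2,0],[0,0,0]],[[-0.92,-0.23,0],[0.001,0.002,0.002]],[[-0.92,-0.23,0.1],[0.001,0.002,0.002]],[[-0.92,-0.23,0.35],[0.001,0.002,0.002]],[[-0.92,-0.23,0.57],[0.001,0.002,0.002]],[[-0.92,-0.23,0.57],[0.001,0.002,0.002]]]'
python3 -c "
from h import *
plan(slot(1),.022,YS)"
```

```text
clock: 21.55
position: [0.5687, 0.1773, 0.106]
orientation: [2.508, -1.881, -0.006]
ft_force: [0.5, -0.4, -0.7]
grip_width: 1.0
t 21.55 pos [0.5687 0.1773 0.106 ] tgt [0.5709 0.1803 0.022 ] grip 1.0 F [ 0.5 -0.4 -0.7]
shift/0.1: [-0.023 -0.036  0.84 ] turn/90: [ 0.005  -0.0004 -0.0025]
```

```bash

python3 -m handwheel '[[[-0.02,-0.04,0.1],[0.005,0,-0.002]],[[-0.02,-0.04,0.35],[0.005,0,-0.002]],[[-0.02,-0.04,0.6],[0.005,0,-0.002]],[[-0.02,-0.04,0.75],[0.005,0,-0.002]],[[-0.02,-0.04,0.83],[0.005,0,-0.002]],[[-0.02,-0.04,0.83],[0.005,0,-0.002]],[[-0.02,-0.04,0.83],[0.005,0,-0.002]]]'
python3 -c "
from h import *
plan(slot(1),.022,YS)"
```

```text
clock: 22.25
position: [0.5722, 0.1804, 0.0239]
orientation: [-2.516, 1.88, -0.002]
ft_force: [0.8, 1.2, 0.6]
grip_width: 0.995
t 22.25 pos [0.5722 0.1804 0.0239] tgt [0.5709 0.1803 0.022 ] grip 0.995 F [0.8 1.2 0.6]
shift/0.1: [-0.002  0.012  0.019] turn/90: [-0.001  -0.0004 -0.0006]
```

```bash

python3 -m handwheel '[[[0,0.01,0],[0,0,0]],[[0,0.01,0],[0,0,0]],[[0,0.01,0],[0,0,0]],[[0,0.01,0],[0,0,0]],[[0,0.01,0],[0,0,0]],[[0,0.01,0],[0,0,0]],[[0,0.01,0],[0,0,0]],[[0,0.01,0],[0,0,0]],[[0,0.01,0],[0,0,0]]]' 0 30
python3 -c "
from h import *
plan(slot(1),.022,YS)"
```

```text
clock: 23.15
position: [0.5715, 0.1801, 0.0242]
orientation: [-2.515, 1.88, -0.003]
ft_force: [-0.8, -0.6, 5.5]
grip_width: 0.248
t 23.15 pos [0.5715 0.1801 0.0242] tgt [0.5709 0.1803 0.022 ] grip 0.248 F [-0.8 -0.6  5.5]
shift/0.1: [-0.003  0.005  0.022] turn/90: [-0.0013 -0.0005 -0.0006]
```

Gripped at 0.248, which is about 21 mm. I lift and carry.

```bash

python3 -m handwheel '[[[0,0,-0.05],[0,0,0]],[[0,0,-0.15],[0,0,0]],[[0,0,-0.4],[0,0,0]],[[0,0,-0.7],[0,0,0]],[[0,0,-1],[0,0,0]],[[0,0,-1],[0,0,0]],[[0,0,-1],[0,0,0]]]'
python3 -m handwheel '[[[0.2,0.1,-0.1],[0,0,0]],[[0.5,0.2,-0.2],[0,0,0]],[[0.8,0.35,-0.3],[0,0,0]],[[1,0.4,-0.3],[0,0,0]],[[1,0.4,-0.3],[0,0,0]]]'
python3 -c "
from h import *
plan(cell(-1),.15,YE)"
```

```text
clock: 23.85
position: [0.5716, 0.1803, 0.1251]
orientation: [-2.515, 1.88, -0.005]
ft_force: [-0.2, -0.2, -1.5]
grip_width: 0.248
clock: 24.35
position: [0.561, 0.0682, 0.1537]
orientation: [2.509, -1.888, 0.004]
ft_force: [0.5, -1.0, -0.2]
grip_width: 0.25
t 24.35 pos [0.561  0.0682 0.1537] tgt [ 0.5264 -0.115   0.15  ] grip 0.25 F [ 0.5 -1.  -0.2]
shift/0.1: [1.664 0.839 0.042] turn/90: [-0.0008 -0.0018  0.2268]
```

```bash

python3 -m handwheel '[[[0.3,0.15,0],[0,0,0]],[[0.5,0.3,0],[0,0,0.06]],[[0.75,0.4,0],[0,0,0.12]],[[0.83,0.42,0],[0,0,0.18]],[[0.83,0.42,0],[0,-0.002,0.227]],[[0.83,0.42,0],[0,-0.002,0.227]]]'
python3 -c "
from h import *
plan(cell(-1),.15,YE)"
```

```text
clock: 24.95
position: [0.5429, -0.0224, 0.1528]
orientation: [-2.136, 2.304, 0.003]
ft_force: [0.3, 0.7, 0.1]
grip_width: 0.249
t 24.95 pos [ 0.5429 -0.0224  0.1528] tgt [ 0.5264 -0.115   0.15  ] grip 0.249 F [0.3 0.7 0.1]
shift/0.1: [0.936 0.094 0.027] turn/90: [ 0.0006  0.0009 -0.0001]
```

```bash

python3 -m handwheel '[[[0.3,0,0],[0,0,0]],[[0.6,0.05,0],[0,0,0]],[[0.85,0.09,0],[0,0,0]],[[0.94,0.09,0],[0,0,0]],[[0.94,0.09,0],[0,0,0]],[[0.94,0.09,0],[0,0,0]]]'
python3 -m handwheel '[[[0,0,0.1],[0,0,0]],[[0,0,0.3],[0,0,0]],[[0,0,0.5],[0,0,0]],[[0,0,0.7],[0,0,0]],[[0,0,0.9],[0,0,0]],[[0,0,0.9],[0,0,0]],[[0,0,0.9],[0,0,0]]]'
python3 -c "
from h import *
plan(cell(-1),.019,YE)"
```

```text
clock: 25.55
position: [0.5272, -0.1133, 0.1524]
orientation: [-2.138, 2.3, 0.004]
ft_force: [-0.5, 0.3, -0.2]
grip_width: 0.252
clock: 26.25
position: [0.5271, -0.1116, 0.0621]
orientation: [-2.14, 2.298, 0.006]
ft_force: [0.7, 0.0, 0.4]
grip_width: 0.247
t 26.25 pos [ 0.5271 -0.1116  0.0621] tgt [ 0.5264 -0.115   0.019 ] grip 0.247 F [0.7 0.  0.4]
shift/0.1: [0.036 0.003 0.431] turn/90: [0.0013 0.0024 0.0029]
```

```bash

python3 -m handwheel '[[[0.02,0,0.1],[0,0,0]],[[0.04,0,0.2],[0.001,0.002,0.003]],[[0.04,0,0.3],[0.001,0.002,0.003]],[[0.04,0,0.38],[0.001,0.002,0.003]],[[0.04,0,0.41],[0.001,0.002,0.003]],[[0.04,0,0.425],[0.001,0.002,0.003]],[[0.04,0,0.425],[0.001,0.002,0.003]],[[0.04,0,0.425],[0.001,0.002,0.003]]]'
python3 -c "
from h import *
plan(cell(-1),.019,YE)"
```

```text
clock: 27.05
position: [0.5272, -0.1155, 0.0199]
orientation: [-2.135, 2.303, -0.0]
ft_force: [0.9, -0.5, 0.1]
grip_width: 0.251
t 27.05 pos [ 0.5272 -0.1155  0.0199] tgt [ 0.5264 -0.115   0.019 ] grip 0.251 F [ 0.9 -0.5  0.1]
shift/0.1: [-0.005  0.008  0.009] turn/90: [-0.0003  0.0003 -0.0001]
```

```bash

python3 -m handwheel '[[[0,0,0.01],[0,0,0]],[[0,0,0.015],[0,0,0]],[[0,0,0.02],[0,0,0]],[[0,0,0.02],[0,0,0]],[[0,0,0.02],[0,0,0]]]'
python3 -c "
from h import *
plan(cell(-1),.019,YE)"
```

```text
clock: 27.55
position: [0.5277, -0.1156, 0.0192]
orientation: [-2.135, 2.303, -0.002]
ft_force: [-2.4, -0.7, 8.4]
grip_width: 0.246
t 27.55 pos [ 0.5277 -0.1156  0.0192] tgt [ 0.5264 -0.115   0.019 ] grip 0.246 F [-2.4 -0.7  8.4]
shift/0.1: [-0.005  0.013  0.002] turn/90: [-0.0008 -0.0001 -0.0001]
```

```bash

python3 -m handwheel '[[[0,0,0],[0,0,0]],[[0,0,0],[0,0,0]],[[0,0,0],[0,0,0]],[[0,0,0],[0,0,0]],[[0,0,0],[0,0,0]],[[0,0,0],[0,0,0]],[[0,0,0],[0,0,0]]]' 70
python3 -m handwheel '[[[0,0,-0.1],[0,0,0]],[[0,0,-0.3],[0,0,0]],[[0,0,-0.6],[0,0,0]],[[0,0,-1],[0,0,0]],[[0,0,-1],[0,0,0]],[[0,0,-1],[0,0,0]]]'
python3 - <<'E'
from h import *
p,d=viewer.camera("side"); cv2.imwrite("pics/s4.png",cv2.resize(p[100:350,180:460],None,fx=2.5,fy=2.5))
plan(slot(2),.17,YS)
E
```

```text
clock: 28.25
position: [0.5277, -0.1156, 0.0191]
orientation: [-2.135, 2.303, -0.002]
ft_force: [-0.7, 0.5, -0.5]
grip_width: 0.698
clock: 28.85
position: [0.5284, -0.1158, 0.1208]
orientation: [-2.135, 2.302, -0.006]
ft_force: [-0.4, 0.2, -0.1]
grip_width: 0.7
t 28.9 pos [ 0.5274 -0.1157  0.1194] tgt [0.6342 0.199  0.17  ] grip 0.7 F [-0.1 -1.3  0.3]
shift/0.1: [-3.219 -0.828 -0.507] turn/90: [-0.0009 -0.0006 -0.2316]
```

View pics/s4.png

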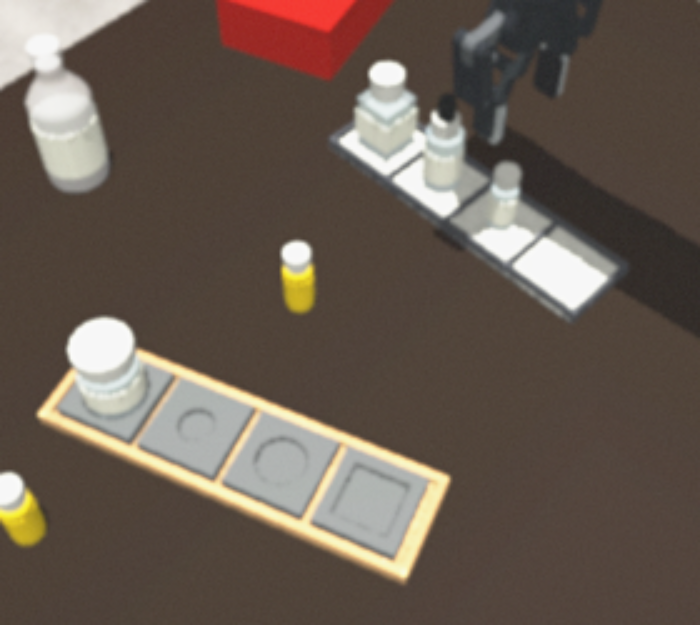

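The vial is upright in the third cell (505,205 in the crop). Last is the jar, and I rise first to clear the dropper.

```bash

python3 -m handwheel '[[[0,0,-0.25],[0,0,0]],[[-0.1,0,-0.5],[0,0,0]],[[-0.4,-0.1,-0.55],[0,0,0]],[[-0.7,-0.2,-0.55],[0,0,0]],[[-1,-0.25,-0.55],[0,0,0]],[[-1,-0.25,-0.55],[0,0,0]]]' 100
python3 -m handwheel '[[[-0.3,-0.1,0],[0,0,-0.06]],[[-0.6,-0.2,0],[0,0,-0.12]],[[-1,-0.25,0],[0,0,-0.18]],[[-1,-0.25,0],[0,0,-0.23]],[[-1,-0.25,0],[0,0,-0.23]],[[-1,-0.25,0],[0,0,-0.23]]]'
python3 -c "
from h import *
plan(slot(2),.17,YS)"
```

```text
clock: 29.5
position: [0.5595, -0.0118, 0.1733]
orientation: [-2.143, 2.294, 0.004]
ft_force: [-0.5, -0.2, -0.9]
grip_width: 1.001
clock: 30.1
position: [0.5907, 0.0846, 0.1723]
orientation: [-2.519, 1.877, 0.005]
ft_force: [-0.3, -0.9, 0.2]
grip_width: 1.0
t 30.1 pos [0.5907 0.0846 0.1723] tgt [0.6342 0.199  0.17  ] grip 1.0 F [-0.3 -0.9  0.2]
shift/0.1: [-0.972 -0.744  0.025] turn/90: [0.0011 0.0016 0.0012]
```

```bash

python3 -m handwheel '[[[-0.3,-0.2,0],[0,0,0]],[[-0.6,-0.45,0],[0,0,0]],[[-0.97,-0.74,0],[0.001,0.002,0.001]],[[-0.97,-0.74,0.1],[0.001,0.002,0.001]],[[-0.97,-0.74,0.35],[0.001,0.002,0.001]],[[-0.97,-0.74,0.55],[0.001,0.002,0.001]],[[-0.97,-0.74,0.55],[0.001,0.002,0.001]]]'
python3 -c "
from h import *
plan(slot(2),.023,YS)"
```

```text
clock: 30.8
position: [0.6318, 0.1955, 0.1134]
orientation: [2.509, -1.879, -0.004]
ft_force: [0.2, -0.1, 0.1]
grip_width: 1.002
t 30.8 pos [0.6318 0.1955 0.1134] tgt [0.6342 0.199  0.023 ] grip 1.002 F [ 0.2 -0.1  0.1]
shift/0.1: [-0.029 -0.04   0.904] turn/90: [ 0.0046 -0.0012 -0.0019]
```

```bash

python3 -m handwheel '[[[-0.03,-0.04,0.1],[0.005,-0.001,-0.002]],[[-0.03,-0.04,0.35],[0.005,-0.001,-0.002]],[[-0.03,-0.04,0.6],[0.005,-0.001,-0.002]],[[-0.03,-0.03,0.8],[0.005,-0.001,-0.002]],[[-0.03,-0.03,0.89],[0.005,-0.001,-0.002]],[[-0.03,-0.03,0.89],[0.005,-0.001,-0.002]],[[-0.03,-0.03,0.89],[0.005,-0.001,-0.002]]]'
python3 -m handwheel '[[[0,0,0],[0,0,0]],[[0,0,0],[0,0,0]],[[0,0,0],[0,0,0]],[[0,0,0],[0,0,0]],[[0,0,0],[0,0,0]],[[0,0,0],[0,0,0]],[[0,0,0],[0,0,0]],[[0,0,0],[0,0,0]]]' 0 40
python3 -c "
from h import *
plan(slot(2),.023,YS)"
```

```text
clock: 31.5
position: [0.6342, 0.199, 0.0256]
orientation: [-2.515, 1.879, -0.003]
ft_force: [-0.4, -0.9, 0.0]
grip_width: 1.002
clock: 32.3
position: [0.6349, 0.1993, 0.0267]
orientation: [-2.514, 1.878, -0.004]
ft_force: [-0.7, -0.1, 6.4]
grip_width: 0.504
t 32.3 pos [0.6349 0.1993 0.0267] tgt [0.6342 0.199  0.023 ] grip 0.504 F [-0.7 -0.1  6.4]
shift/0.1: [0.001 0.008 0.037] turn/90: [-0.0027 -0.0003 -0.0002]
```

```bash

python3 -m handwheel '[[[0,0,-0.05],[0,0,0]],[[0,0,-0.15],[0,0,0]],[[0,0,-0.4],[0,0,0]],[[0,0,-0.7],[0,0,0]],[[0,0,-1],[0,0,0]],[[0,0,-1],[0,0,0]],[[0,0,-1],[0,0,0]]]'
python3 -m handwheel '[[[0.2,0.2,-0.1],[0,0,0]],[[0.4,0.4,-0.2],[0,0,0]],[[0.7,0.7,-0.3],[0,0,0]],[[0.8,0.9,-0.3],[0,0,0]],[[0.8,0.9,-0.3],[0,0,0]]]'
python3 -c "
from h import *
plan(cell(-2),.15,YE)"
```

```text
clock: 33.0
position: [0.6347, 0.1993, 0.1276]
orientation: [-2.514, 1.878, -0.006]
ft_force: [0.7, -0.5, -1.5]
grip_width: 0.497
clock: 33.5
position: [0.5686, 0.0928, 0.1556]
orientation: [2.511, -1.885, 0.004]
ft_force: [-0.0, 0.5, -1.5]
grip_width: 0.5
t 33.5 pos [0.5686 0.0928 0.1556] tgt [ 0.4606 -0.11    0.15  ] grip 0.5 F [-0.   0.5 -1.5]
shift/0.1: [1.646 1.603 0.059] turn/90: [-0.0008 -0.0018  0.2282]
```

```bash

python3 -m handwheel '[[[0.3,0.3,0],[0,0,0]],[[0.5,0.5,0],[0,0,0.06]],[[0.75,0.75,0],[0,0,0.12]],[[0.83,0.85,0],[0,0,0.18]],[[0.83,0.85,0],[0,-0.002,0.228]],[[0.83,0.85,0],[0,-0.002,0.228]]]'
python3 -c "
from h import *
plan(cell(-2),.15,YE)"
```

```text
clock: 34.1
position: [0.5097, -0.0106, 0.1548]
orientation: [-2.135, 2.304, 0.002]
ft_force: [-0.2, -0.1, -0.9]
grip_width: 0.501
t 34.1 pos [ 0.5097 -0.0106  0.1548] tgt [ 0.4606 -0.11    0.15  ] grip 0.501 F [-0.2 -0.1 -0.9]
shift/0.1: [1.029 0.413 0.047] turn/90: [ 0.0003  0.0006 -0.0003]
```

```bash

python3 -m handwheel '[[[0.3,0.15,0],[0,0,0]],[[0.6,0.3,0],[0,0,0]],[[0.9,0.4,0],[0,0,0]],[[1,0.41,0],[0,0,0]],[[1,0.41,0],[0,0,0]],[[1,0.41,0],[0,0,0]],[[1,0.41,0],[0,0,0]]]'
python3 -m handwheel '[[[0,0,0.1],[0,0,0]],[[0,0,0.3],[0,0,0]],[[0,0,0.5],[0,0,0]],[[0,0,0.7],[0,0,0]],[[0,0,0.9],[0,0,0]],[[0,0,0.9],[0,0,0]],[[0,0,0.9],[0,0,0]]]'
python3 -c "
from h import *
plan(cell(-2),.0217,YE)"
```

```text
clock: 34.8
position: [0.4619, -0.1052, 0.1546]
orientation: [-2.139, 2.299, 0.003]
ft_force: [0.8, -0.4, -1.9]
grip_width: 0.501
clock: 35.5
position: [0.4618, -0.1042, 0.0643]
orientation: [-2.14, 2.298, 0.005]
ft_force: [0.1, 0.0, -1.1]
grip_width: 0.5
t 35.5 pos [ 0.4618 -0.1042  0.0643] tgt [ 0.4606 -0.11    0.0217] grip 0.5 F [ 0.1  0.  -1.1]
shift/0.1: [0.06  0.007 0.426] turn/90: [0.0009 0.0018 0.0029]
```

```bash

python3 -m handwheel '[[[0.04,0.01,0.1],[0,0,0]],[[0.06,0.01,0.2],[0.001,0.002,0.003]],[[0.06,0.01,0.3],[0.001,0.002,0.003]],[[0.06,0.01,0.38],[0.001,0.002,0.003]],[[0.06,0.01,0.41],[0.001,0.002,0.003]],[[0.06,0.01,0.42],[0.001,0.002,0.003]],[[0.06,0.01,0.42],[0.001,0.002,0.003]],[[0.06,0.01,0.42],[0.001,0.002,0.003]]]'
python3 -m handwheel '[[[0,0,0.01],[0,0,0]],[[0,0,0.015],[0,0,0]],[[0,0,0.02],[0,0,0]],[[0,0,0.02],[0,0,0]],[[0,0,0.02],[0,0,0]]]'
python3 -c "
from h import *
plan(cell(-2),.0217,YE)"
```

```text
clock: 36.3
position: [0.4608, -0.11, 0.0226]
orientation: [-2.136, 2.304, -0.002]
ft_force: [0.5, 0.4, -0.6]
grip_width: 0.496
clock: 36.8
position: [0.4611, -0.1101, 0.0216]
orientation: [-2.136, 2.304, -0.003]
ft_force: [-2.9, 0.7, 6.9]
grip_width: 0.498
t 36.8 pos [ 0.4611 -0.1101  0.0216] tgt [ 0.4606 -0.11    0.0217] grip 0.498 F [-2.9  0.7  6.9]
shift/0.1: [-0.     0.005 -0.001] turn/90: [-0.0009 -0.0007 -0.0001]
```

Contact. I release, then retract straight up and clear of the rack.

```bash

python3 -m handwheel '[[[0,0,0],[0,0,0]],[[0,0,0],[0,0,0]],[[0,0,0],[0,0,0]],[[0,0,0],[0,0,0]],[[0,0,0],[0,0,0]],[[0,0,0],[0,0,0]],[[0,0,0],[0,0,0]]]' 90
python3 -m handwheel '[[[0,0,-0.1],[0,0,0]],[[0,0,-0.3],[0,0,0]],[[0,0,-0.6],[0,0,0]],[[0,0,-1],[0,0,0]],[[0,0,-1],[0,0,0]],[[0,0,-1],[0,0,0]]]'
python3 -m handwheel '[[[0,0,-0.3],[0,0,0]],[[0,0,-0.6],[0,0,0]],[[-0.5,0,-0.8],[0,0,0]],[[-1,0,-0.8],[0,0,0]],[[-1,0,-0.8],[0,0,0]],[[-1,0,-0.8],[0,0,0]]]'
python3 -m handwheel '[[[-0.5,0,0],[0,0,0]],[[-1,0,0],[0,0,0]],[[-1,0,0],[0,0,0]],[[-1,0,0],[0,0,0]],[[-1,0,0],[0,0,0]]]'
python3 - <<'E'
from h import *
p,d=viewer.camera("side"); cv2.imwrite("pics/s5.png",cv2.resize(p[100:350,180:460],None,fx=2.5,fy=2.5))
t,d=viewer.camera("top"); cv2.imwrite("pics/t5.png",cv2.resize(t[120:270,300:440],None,fx=4,fy=4,interpolation=cv2.INTER_CUBIC))
cv2.imwrite("pics/s5raw.png",p);cv2.imwrite("pics/t5raw.png",t)
print(r.get_obs()["position"],r.get_obs()["clock"])
E
```

```text
clock: 37.5
position: [0.4611, -0.1101, 0.0216]
orientation: [-2.136, 2.304, -0.003]
ft_force: [-1.0, 0.2, 0.8]
grip_width: 0.899
clock: 38.1
position: [0.4618, -0.1103, 0.1231]
orientation: [-2.135, 2.303, -0.007]
ft_force: [0.0, 0.1, -0.9]
grip_width: 0.904
clock: 38.7
position: [0.4684, -0.0089, 0.202]
orientation: [2.14, -2.299, 0.006]
ft_force: [-0.1, -0.4, -1.3]
grip_width: 0.902
clock: 39.2
position: [0.4754, 0.0884, 0.2009]
orientation: [2.135, -2.301, 0.005]
ft_force: [0.1, -0.3, -0.6]
grip_width: 0.899
[0.47552479 0.08844986 0.20119219] 39.3
```

View pics/s5.png

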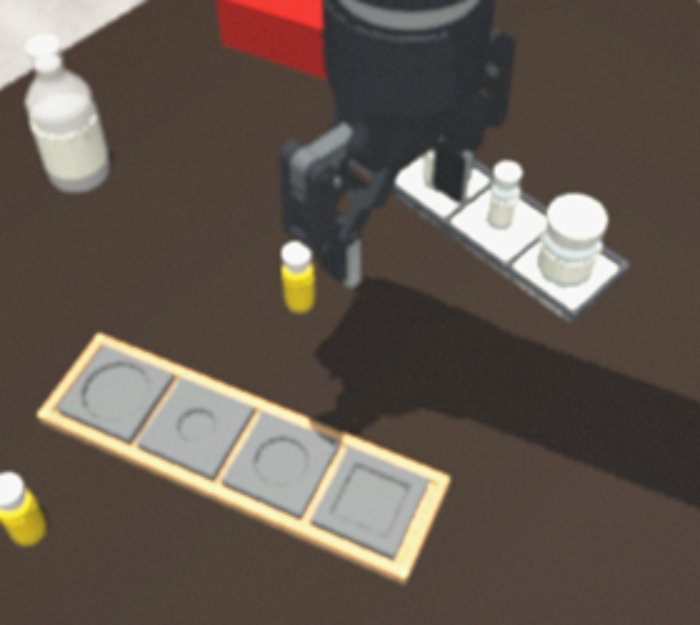

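View pics/t5.png

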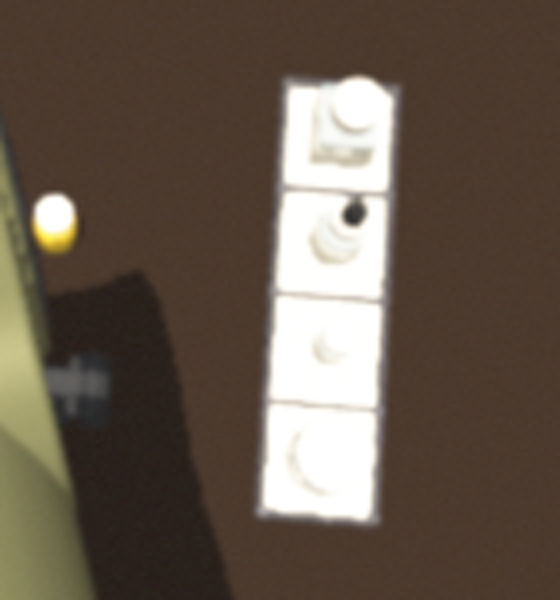

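The top crop shows all four upright in their cells: the square's cap at (358,104) and the dropper bulb at (354,212). The side crop shows the vial cap at (508,171) and the jar cap at (576,216). I check these numerically.

```bash
python3 - <<'E'
from h import *
for n,v,uv,z,c in (("square","top",(389.5,146),.086,2),("dropper","top",(388.5,173),.102,1),("vial","side",(383.2,168.6),.066,-1),("jar","side",(410.4,186.2),.068,-2)):
    d=ray(v,uv,z)[0,:2]-E0
    a=np.array([np.cos(YE),np.sin(YE)]);b=np.array([-a[1],a[0]])
    print(n,"dx mm",round((d@a-X[c])*1000,1),"dy mm",round(d@b*1000,1))
E
```

```text
square dx mm -1.7 dy mm -0.1
dropper dx mm -2.2 dy mm 1.3
vial dx mm -0.9 dy mm 1.4
jar dx mm -0.5 dy mm 2.0
```

```bash
python3 -c "
from h import *
print(r.sign_off())"
```

```text
the job is handed in; nothing more can be done
None
```

I moved all four bottles to the evaluation rack in reverse order and handed the job in at about 39 s on the robot's clock. From the farthest cell to the nearest they now stand square, dropper, vial, jar. The hand-in reported no verdict.

**How they were set down:** I lowered each bottle slowly until it touched the floor of its cell, with 6–8 N at the wrist. Then I opened the gripper and lifted straight up, and finished with the arm clear at z = 0.20 m.

**Last checks:** The final pictures show every bottle upright and in its own cell. The storage inserts are empty, and neither yellow look-alike was touched. Cap centres measured within about 2 mm of the cell centres, against the 15 mm allowed. I read those pixel positions by eye, and each bottle from one camera only. In the last side picture the arm hid the square and most of the dropper, so those two were checked from above. No check failed or disagreed.

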